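# Seat a round post foot in the V-block and clamp it

## Robot

A 7-joint arm with a two-finger parallel gripper is mounted at the origin on the work surface. World frame = base frame: x ahead of the robot, y to its left, z up, the work surface at z = 0. Lengths are in m, angles in rad, forces in N, time in s.
With the tool pointing down it reaches from about 0.4 to 0.9 m from the base axis. Payload 5.5 kg.
Tool frame: the origin (TCP) lies between the finger pads; the fingertips stand 11 mm ahead of it and the grasp point (between the pads) lies 8 mm behind it; z points along the fingers, y is the direction in which the jaws open and shut (so a half turn about z gives the same grasp; the last joint's range is limited). The gripper opens to 85 mm and grips with 20 to 120 N. Pads are 22 mm wide; open, the fingers measure 114 mm over their backs; the gripper's body (76 mm by 85 mm) begins 54 mm behind the grasp point. The pads swing forward as they close: fully open they stand 13 mm farther back than shut.
Start: joints at [-0.872, 0.501, -0.427, 1.55, 0.221, 1.138, -0.21], TCP at [0.274, 0.589, 0.242] pointing down, gripper open.
Joint ranges: [-2.88, 2.88], [-0.31, 2.03], [-1.54, 1.56], [0.2, 2.42], [-1.41, 4.55], [0.19, 2.02], [-2.57, 2.57]. Speed limits (rad/s): [2.57, 2.57, 3.14, 3.14, 3.14, 3.14, 3.14].

## Interface

Orientations are given as a unit quaternion [w, x, y, z].
In Python, from bench import ctrl gives the robot as it stands.
- The arm moves only by the tool arm_command, never from a script. Its argument "plan" is a list of rows, each a list of 7 numbers: the gripper's target within -1 to 1 (fully open at 1, half-way at 0, shut at -1), then the shift along the tool's x, y, z in m, then the turn, a rotation vector about the tool's x, y, z in rad. In form: [[gripper, dx, dy, dz, rx, ry, rz], ...]. A call has 1 to 12 rows; each row is the pose to reach, as a shift and turn from the pose commanded when the call began, along the tool's axes at that moment; what a row does not reach only later rows make up. A row lasts 1/10 s, in which the tool goes at most 50 mm and 8.59 degrees, less where a joint would pass 70% of its speed; a pose out of reach is approached as far as the arm can. A call with a gripper value outside its range is refused whole. The fingers move at their own pace and stop on an object; "newtons" is the grip in N (left out, the last holds). Time passes only in rows, so rows that repeat a pose let the fingers close. It gives the time, the measured TCP pose, the force and the opening at its end, in the units of the state.
- ctrl.get_state(): the state, without advancing time (a new reading comes with each control period).
- ctrl.read_camera(name): name is "scene" or "side" or "wrist"; returns a dict with "image" (420x560x3 uint8, blue, green, red), "z_map" (420x560 float32, m along the optical axis (not along the pixel's ray), 0 where there is no reading), "camera_matrix" (3x3 intrinsics, pixels), "eye" and "orientation" of the camera in the world. Camera axes: x right, y up, looking along -z (the intrinsics and any distortion apply to the point x, -y, -z); pixel columns grow to the right and rows downward; lengths in m; the calibration is good to about 2 mm. A picture is of the moment at which its call begins.
- ctrl.close_job(): hands the job in, once; it reports no verdict.
The state is a dict: "time": time; "qpos": joint angles; "qvel": joint speeds; "joint_efforts": joint torques, N m; "ee_pos": TCP position; "ee_rot": TCP orientation; "wrist_force": force on the tool from outside, world axes, zero at the start; "ft_torque": the same for the moment, N m; "grip_width": opening from 0.0 (shut) to 1.0 (fully open).
Only numpy, scipy, OpenCV 4.12 (cv2) and the standard library are available. Lean on these libraries where they do the work, as an engineer would, in place of code of your own. Each camera call takes 0.05 s, during which the arm holds its last target.

## Task

Slide the black round post foot over the white baseboard, keeping it standing flat and not lifting it off, into the V-block until it is fully home against both faces of the V. Then swing the blue clamp arm shut until its rubber pad bears on the foot, so that it can be screwed down. Leave the other things where they are.

Things in the scene. Friction and masses are not known exactly. Their poses are not given: they have to be found in the camera images.
- foot: The post foot: a solid black nylon cylinder standing upright on the baseboard, 60 mm in diameter, 55 mm tall, about 180 g, with a small brass insert in the middle of its top. Origin at the centre of its underside, z up along its axis.
- vblock: Fixed grey steel V-block on the baseboard, 40 mm tall, 124 mm wide (y), x from 0 to 70 mm. Its smooth upright 90 degree V opens to its own -x: mouth 85 mm wide at x = 0, root at x = 42, y = 0. Origin at baseboard level, exactly where the foot's origin lies when the foot touches both faces, so half the foot then stands out of the mouth. The foot is seated by pushing along the block's +x.
- clamp (a joint): Angle (rad) of the blue clamp arm about its upright pivot. From the pivot it points along (-sin q, -cos q) in the V-block's x, y. 0: shut, across the V's mouth, pad touching a seated foot; grows as it opens; starts at 1.9 to 2.4; stops at -0.05 and 2.6. Stiff (1.4 N at the knob), stays where left. Bar 12 mm wide, 12 to 33 mm above the baseboard; its 30 mm long pad is 56 mm from the pivot.
- clamp_knob (a point): Centre of the black ball knob, 22 mm in diameter, on a 10 mm post at the clamp arm's free end, 112 mm from the pivot axis and 60 mm above the baseboard (top of the ball 71 mm). The arm's rounded end (9 mm radius) lies under it.
- clamp_pivot (a point): Point on the clamp arm's pivot axis, 12 mm above the baseboard, at x = -39 mm, y = 56 mm in the V-block's frame. The bolt's head ends 41 mm above the baseboard. The lug under it, 11 mm tall, spans the block's x = 0 to -52 mm, y = 42 to 69 mm.
- board: The fixed project baseboard: white melamine top, 420 mm along its x by 520 mm along its y, flat and level, on a pine frame. Origin under its centre at table level; its top face, on which the foot slides (friction about 0.6), is 60 mm above the origin.
- bearing: Bystander standing on the baseboard, to the right: grey square bearing housing, 50 x 50 x 28 mm, with a brass disc and a stub shaft on top, 44 mm tall in all. Origin at the centre of its underside.
- gear: Bystander lying on the baseboard's far left corner: wooden spur gear, 60 mm in diameter, 8 mm thick, hub 14 mm tall. Origin at the centre of its underside.
- glue: Bystander on the table, right of the baseboard: white glue bottle with a blue cap, 44 mm in diameter, 105 mm tall. Origin at the centre of its underside.
- tube: Bystander on the table, left of the baseboard: slim black tube standing upright, 36 mm in diameter, 85 mm tall. Origin at the centre of its underside.

How it is judged:
On the way, in this order (a step that is already met when the one before it is completed fails the run):
1. the foot stands home in the V (axis within 4 mm of its seat) while the clamp arm is still open (horizontal distance between foot and vblock below 0.004 m and angle between foot's own z axis and vertical below 0.06 rad and value of joint clamp above 0.5 rad), for 0.2 s.
2. the clamp arm is swung shut against the foot (value of joint clamp below 0.06 rad), for 0.2 s.
At the end, for the whole second after the job is handed in: The foot stands upright on the baseboard, at rest, its axis within 2.5 mm of the place where it touches both faces of the V; the clamp arm is shut to less than 0.06 rad (pad within about 3 mm of the foot or bearing on it); the four bystanders are within 30 mm of where they stood (horizontal distance between foot and vblock below 0.0025 m and angle between foot's own z axis and vertical below 0.05 rad and z of foot in the frame of vblock below 0.004 m and linear speed of foot below 0.01 m/s and value of joint clamp below 0.06 rad and distance of each of bearing, gear, glue, tube from where it was at the start of the episode below 0.03 m).
It fails at once if the foot is lifted more than 12 mm off the baseboard (z of foot in the frame of vblock above 0.012 m).
It fails at once if the foot is tipped by more than about 20 degrees (angle between foot's own z axis and vertical above 0.35 rad).
It fails at once if a bystander is shifted by more than 30 mm (distance of any of bearing, gear, glue, tube from where it was at the start of the episode above 0.03 m).
It also fails if it takes over 72 s, if anything falls off the work surface, if the arm or the gripper's body presses on something with over 40 N, if the wrist force passes 120 N, or if a joint passes its speed limit or range.

## Working session

There is one attempt and no reset: what is moved stays moved. The work goes in short steps, Python scripts to look and compute and a tool call to move; the robot and the scene stay as the last step left them, time stands still between calls to the robot, and variables do not carry over. Pictures are saved under pics/ and viewed, and the job is handed in when it is done.

Besides the shell and the picture viewer there is one more tool, called after "Request:" in YAML: its name, and indented under it one key for each argument. arm_command: Moves the arm, as the interface text tells. Its arguments: {"type":"object","properties":{"plan":{"type":"array","items":{"type":"array","items":{"type":"number"}}},"newtons":{"type":"number"}},"required":["plan"]}

```bash
mkdir -p pics; ls; cat > h.py <<'E'
import numpy as np, cv2
from scipy.spatial.transform import Rotation as R
from bench import ctrl
def look(n,fn=None):
    c=ctrl.read_camera(n)
    if fn: cv2.imwrite('pics/'+fn,c['image'])
    return c
def rot(q): return R.from_quat([q[1],q[2],q[3],q[0]]).as_matrix()
def ray(c,u,v):
    K=np.array(c['camera_matrix']);d=np.linalg.inv(K)@[u,v,1]
    return np.array(c['eye']),rot(c['orientation'])@np.array([d[0],-d[1],-d[2]])
def onz(c,u,v,z):
    o,d=ray(c,u,v);return o+d*(z-o[2])/d[2]
def pts(c):
    K=np.array(c['camera_matrix']);z=c['z_map'];v,u=np.indices(z.shape)
    P=np.stack([(u-K[0,2])/K[0,0]*z,-(v-K[1,2])/K[1,1]*z,-z],-1)
    return P@rot(c['orientation']).T+np.array(c['eye'])
E
python3 - <<'E'
from h import *
s=ctrl.get_state();print(s)
for n in ['scene','side','wrist']:
    c=look(n,n+'0.png');print(n,c['camera_matrix'],c['eye'],c['orientation'],[k for k in c])
    np.savez('pics/'+n+'0.npz',**{k:np.array(v) for k,v in c.items()})
E
```

```text
pics
{'time': 0.0, 'qpos': array([-0.87179287,  0.50194144, -0.42681916,  1.55146974,  0.22080258,
        1.13828534, -0.21028681]), 'qvel': array([-6.69316526e-05,  5.61425220e-04,  4.31144424e-04, -4.05292843e-04,
        1.25786315e-03, -1.92796945e-03, -2.32948214e-05]), 'joint_efforts': array([ 6.71612652e-04, -5.69514978e+01, -5.81581593e+00, -2.80943370e+01,
        1.06550212e-02,  1.20514235e-02, -1.87838037e-05]), 'ee_pos': array([0.27412207, 0.58861143, 0.2411949 ]), 'ee_rot': array([-2.70086667e-04,  2.16133685e-01,  9.76363246e-01, -9.84089773e-04]), 'wrist_force': array([0.68390026, 0.15543509, 0.8143542 ]), 'ft_torque': array([-0.02504961, -0.05641388, -0.04155186]), 'grip_width': 0.9982859889102145}
scene [[516.9419619    0.         285.86927342]
 [  0.         516.9419619  214.0035306 ]
 [  0.           0.           1.        ]] [1.41850456 0.6623652  0.77644544] [0.36660434 0.20941503 0.42544873 0.80046236] ['image', 'z_map', 'camera_matrix', 'eye', 'orientation']
side [[472.20717134   0.         277.04485794]
 [  0.         472.20717134 222.10268259]
 [  0.           0.           1.        ]] [ 0.30197751 -0.69050115  0.85951965] [ 0.90030732  0.37628578 -0.08144364 -0.2030337 ] ['image', 'z_map', 'camera_matrix', 'eye', 'orientation']
wrist [[367.67680368   0.         275.9236502 ]
 [  0.         367.67680368 205.69925723]
 [  0.           0.           1.        ]] [0.21116147 0.61829769 0.37277895] [ 0.83527323 -0.11796545 -0.07290702  0.53205954] ['image', 'z_map', 'camera_matrix', 'eye', 'orientation']
```

View pics/scene0.png

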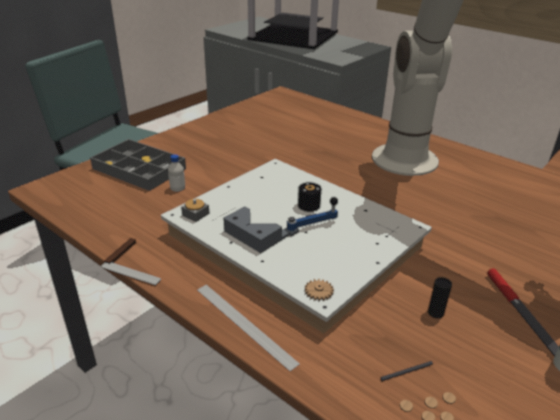

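View pics/side0.png

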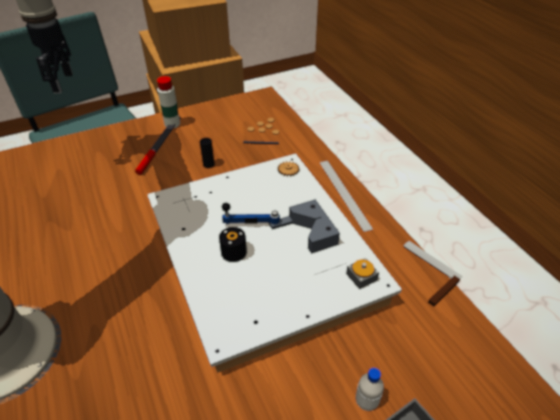

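View pics/wrist0.png

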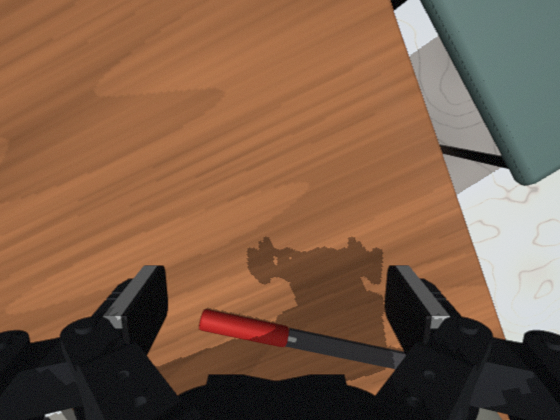

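The scene view shows the foot at (310,197), the V-block at (253,228), the pivot at (292,224) and the knob at (334,202). In the side view the foot is at (233,243), the block at (315,225) and the knob at (226,207). The wrist view shows only the table. Next I measure positions.

```bash
python3 - <<'E'
from h import *
for n in ['scene','side']:
    c=dict(np.load(f'pics/{n}0.npz'));P=pts(c);im=c['image'];hsv=cv2.cvtColor(im,cv2.COLOR_BGR2HSV)
    z=P[...,2]
    inb=(P[...,0]>0.3)&(P[...,0]<0.95)&(abs(P[...,1])<0.45)
    top=inb&(z>0.053)&(z<0.066)&(im.min(-1)>140)
    print(n,'board z',np.median(z[top]),'n',top.sum())
    r=cv2.minAreaRect(P[top][:,:2].astype(np.float32));print(' board',r)
    sel=inb&(z>0.068)
    nn,lab,st,ce=cv2.connectedComponentsWithStats(sel.astype(np.uint8))
    for i in range(1,nn):
        if st[i,4]>30:
            p=P[lab==i];print(' comp',ce[i].round(),st[i,4],p.min(0).round(3),p.max(0).round(3))
    big=cv2.resize(im[130:300,150:420],None,fx=2.9,fy=2.9,interpolation=cv2.INTER_CUBIC);cv2.imwrite(f'pics/{n}0_zoom.png',big)
    # foot top: height ~0.115
    for nm,lo,hi in [('115',.112,.118),('100',.097,.103),('131',.119,.135)]:
        m=inb&(z>lo)&(z<hi)
        nn,lab,st,ce=cv2.connectedComponentsWithStats(m.astype(np.uint8))
        for i in range(1,nn):
            if st[i,4]>12:
                p=P[lab==i];print(' ',nm,ce[i].round(1),st[i,4],p.mean(0).round(4),cv2.minEnclosingCircle(p[:,:2].astype(np.float32)),p[:,:2].min(0).round(3),p[:,:2].max(0).round(3))
E
```

```text
scene board z 0.06097701959335011 n 14995
 board ((0.5858160853385925, 0.011321067810058594), (0.5261256098747253, 0.4239935278892517), 88.49288177490234)
 comp [175. 164.] 158 [ 0.599 -0.415  0.068] [ 0.637 -0.38   0.11 ]
 comp [309. 196.] 592 [ 0.481 -0.033  0.068] [0.545 0.027 0.121]
 comp [271. 226.] 2083 [ 0.518 -0.086  0.068] [0.743 0.095 0.133]
 comp [194. 209.] 438 [ 0.704 -0.213  0.068] [ 0.761 -0.159  0.106]
 comp [442. 286.] 278 [0.568 0.384 0.068] [0.606 0.42  0.09 ]
 comp [318. 289.] 274 [0.725 0.183 0.068] [0.786 0.241 0.079]
  115 [309.2 188.9] 218 [ 0.5142 -0.0016  0.1157] ((0.5118910074234009, -0.004182962700724602), 0.03177197277545929) [ 0.481 -0.033] [0.543 0.027]
  100 [174.2 159.9] 13 [ 0.6213 -0.3958  0.0994] ((0.6206478476524353, -0.3970009684562683), 0.009231609292328358) [ 0.612 -0.404] [ 0.626 -0.389]
  100 [309.1 198. ] 47 [0.5285 0.0104 0.1002] ((0.5183239579200745, 0.0021681366488337517), 0.02798251248896122) [ 0.5   -0.021] [0.545 0.026]
  100 [250.7 224.4] 767 [ 0.7109 -0.0185  0.1006] ((0.702140748500824, -0.02220473252236843), 0.07097024470567703) [ 
[... 1020 characters left out ...]
2 [ 0.7095 -0.0278  0.1   ] ((0.7041209936141968, -0.024051524698734283), 0.07009431719779968) [ 0.667 -0.088] [0.742 0.041]
  100 [274.8 212.9] 31 [0.6334 0.0346 0.1004] ((0.6322690844535828, 0.03534412384033203), 0.008971366100013256) [0.627 0.027] [0.641 0.044]
  100 [234.3 248.3] 51 [ 0.5072 -0.0278  0.1002] ((0.5101833343505859, -0.013072927482426167), 0.028689377009868622) [ 0.483 -0.036] [ 0.538 -0.005]
  100 [372.6 378.4] 25 [ 0.6105 -0.4092  0.0999] ((0.6144652962684631, -0.4058888554573059), 0.010546687059104443) [ 0.606 -0.415] [ 0.619 -0.397]
  131 [225.8 206.6] 60 [0.5301 0.0773 0.1262] ((0.5308966636657715, 0.07904629409313202), 0.010123168118298054) [0.521 0.071] [0.541 0.088]
```

```bash
python3 - <<'E'
from h import *
for n in ['scene','side']:
    c=dict(np.load(f'pics/{n}0.npz'));P=pts(c);z=P[...,2]
    m=(z>.097)&(z<.104)&(P[...,0]>.655)&(P[...,0]<.76)&(P[...,1]>-.12)&(P[...,1]<.06)
    m=m.astype(np.uint8)
    p=P[m>0][:,:2].astype(np.float32)
    r=cv2.minAreaRect(p);b=cv2.boxPoints(r);print(n,r,b.round(4).tolist())
    big=cv2.resize(c['image'][150:280,180:360],None,fx=4.4,fy=4.4,interpolation=cv2.INTER_CUBIC);cv2.imwrite(f'pics/{n}0_z2.png',big)
    # occupancy
    for yaw in [np.deg2rad(a) for a in (0,)]:
        H,xe,ye=np.histogram2d(p[:,0],p[:,1],bins=[np.arange(.66,.75,.006),np.arange(-.096,.05,.006)])
        for row in H: print(''.join('#' if x>1 else '+' if x else '.' for x in row))
E
```

```text
scene ((0.7047877907752991, -0.021055050194263458), (0.12730519473552704, 0.07504984736442566), 88.4652099609375) [[0.6656000018119812, -0.08370000123977661], [0.7405999898910522, -0.08569999784231186], [0.7440000176429749, 0.041600000113248825], [0.6690000295639038, 0.04360000044107437]]
..+.....................
..####..............##..
..#####...........+####+
..+####..........+#####.
..#######........######.
.+##+##+##.....########.
..#########...#########+
..##########.+###+#####.
.+##########+##########.
..##++##+##############.
.######################.
.+#####################.
..#####################.
....++++++############+.
side ((0.7052085399627686, -0.02401731163263321), (0.12898805737495422, 0.07151748239994049), 87.62662506103516) [[0.6668000221252441, -0.08699999749660492], [0.7383000254631042, -0.08990000188350677], [0.7436000108718872, 0.03889999911189079], [0.6722000241279602, 0.04190000146627426]]
........................
.+####.............#....
.######...........#####.
.+#####+.........######.
.+######+.......#######.
.+#######.....+#######+.
.#########....#########.
.###########.##########.
.#######+#############+.
.######################.
.######################.
.#############+####+##..
.######################.
.+..+++#.#+#+##+######..
```

```bash
sleep 1
```

```text
(no output)
```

View pics/side0_zoom.png

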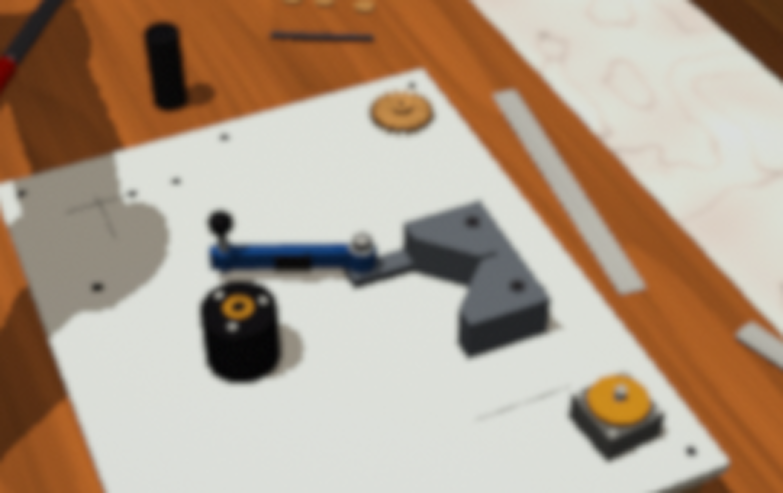

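```bash
cat >> h.py <<'E'
ORG=np.array([0.670,-0.0213]);YAW=np.deg2rad(-1.95)
EX=np.array([np.cos(YAW),np.sin(YAW)]);EY=np.array([-EX[1],EX[0]])
def b2w(x,y): return ORG+x*EX+y*EY
def w2b(p): d=np.array(p)[:2]-ORG; return np.array([d@EX,d@EY])
def delta(tx,ty,tz,ydir=None):
    """shift in tool axes, turn about tool z so that tool y heads ydir (rad, mod pi)"""
    s=ctrl.get_state();M=rot(s['ee_rot']);t=M.T@(np.array([tx,ty,tz])-s['ee_pos'])
    Y=M[:,1];a=np.arctan2(Y[1],Y[0])
    out=None
    if ydir is not None:
        d=(ydir-a+np.pi/2)%np.pi-np.pi/2
        out=-d
    print('tool shift',t.round(4),'rz',out,'tilt',np.arccos(-M[2,2]).round(4),'y heading',a.round(4),'q',s['qpos'].round(3),'t',s['time'])
E
python3 - <<'E'
from h import *
print(w2b((0.513,-.0055)))
delta(0.445,-0.004,0.242,np.pi/2+YAW)
E
```

```text
[-0.15744671  0.01044856]
tool shift [-4.050e-01 -4.653e-01  2.000e-04] rz -0.4016763938149943 tilt 0.0015 y heading 1.1351 q [-0.872  0.502 -0.427  1.551  0.221  1.138 -0.21 ] t 0.15
```

Request:
arm_command:
  plan:
    - [0,-0.033,-0.038,0,0,0,-0.03]
    - [0,-0.066,-0.076,0,0,0,-0.06]
    - [0,-0.1,-0.115,0,0,0,-0.1]
    - [0,-0.133,-0.153,0,0,0,-0.13]
    - [0,-0.166,-0.191,0,0,0,-0.16]
    - [0,-0.2,-0.23,0,0,0,-0.2]
    - [0,-0.233,-0.268,0,0,0,-0.23]
    - [0,-0.266,-0.306,0,0,0,-0.26]
    - [0,-0.3,-0.345,0,0,0,-0.3]
    - [0,-0.333,-0.383,0,0,0,-0.33]
    - [0,-0.366,-0.421,0,0,0,-0.36]
    - [0,-0.405,-0.465,0,0,0,-0.402]
  newtons: 20

```text
time: 1.35
ee_pos: [0.4405, 0.0107, 0.2425]
ee_rot: [0.0, 0.016, 1.0, -0.0]
wrist_force: [1.6, -0.2, 1.3]
grip_width: 0.499
```

```bash
python3 - <<'E'
from h import *
c=look('wrist','w1.png')
s=ctrl.get_state();print(s['ee_pos'],s['grip_width'],s['time'],s['wrist_force'])
E
```

```text
[0.44254377 0.00169267 0.24254968] 0.49970885979024643 1.4 [ 2.35480288 -7.60763575  1.03582194]
```

View pics/w1.png

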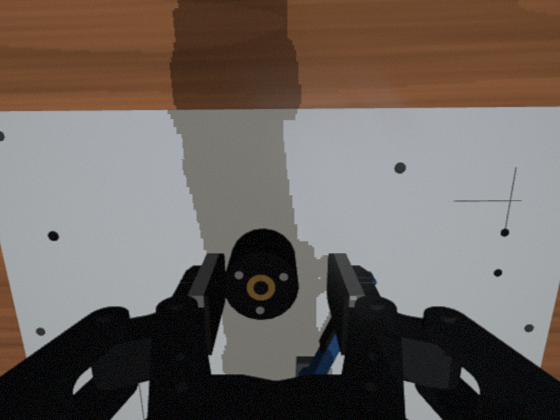

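```bash
python3 - <<'E'
from h import *
c=look('wrist')
print(c['eye'],onz(c,261,287,.115))
m=(cv2.cvtColor(c['image'],cv2.COLOR_BGR2HSV)[...,1]>120);m[:,:240]=0;m[:,285:]=0;m[:265]=0;m[310:]=0
v,u=np.nonzero(m);print(u.mean(),v.mean(),onz(c,u.mean(),v.mean(),.115))
f=onz(c,u.mean(),v.mean(),.115)
print(w2b(f));s=ctrl.get_state();print(s['ee_pos'])
delta(0.445,f[1],0.115,np.pi/2+YAW)
E
```

```text
[0.37268463 0.0049003  0.37381414] [ 0.51257644 -0.01389492  0.115     ]
265.9894859813084 285.5981308411215 [ 0.51150426 -0.00993601  0.115     ]
[-0.15879064  0.00596421]
[0.44158344 0.0055582  0.24231324]
tool shift [-0.004  -0.015   0.1274] rz -0.009237631669406055 tilt 0.0026 y heading 1.5275 q [ 0.048  0.099 -0.131  2.056  0.019  0.987  1.435] t 1.45
```

Request:
arm_command:
  plan:
    - [0,-0.004,-0.011,0.04,0,0,-0.009]
    - [0,-0.004,-0.011,0.08,0,0,-0.009]
    - [0,-0.004,-0.011,0.1,0,0,-0.009]
    - [0,-0.004,-0.011,0.1,0,0,-0.009]
    - [0,-0.004,-0.011,0.1,0,0,-0.009]
    - [0,-0.004,-0.011,0.1,0,0,-0.009]
    - [0,-0.004,-0.011,0.1,0,0,-0.009]
    - [0,-0.004,-0.011,0.1,0,0,-0.009]

```text
time: 2.25
ee_pos: [0.4449, 0.0017, 0.1434]
ee_rot: [0.001, 0.012, 1.0, 0.0]
wrist_force: [0.6, -0.5, 1.0]
grip_width: 0.503
```

```bash
python3 - <<'E'
from h import *
c=look('wrist','w2.png')
h=cv2.cvtColor(c['image'],cv2.COLOR_BGR2HSV)
m=((h[...,1]>120)&(h[...,0]<30)).astype(np.uint8)
n,l,st,ce=cv2.connectedComponentsWithStats(m)
for i in range(1,n):
    if 40<st[i,4]<3000: print(st[i],ce[i],onz(c,*ce[i],.115))
s=ctrl.get_state();print(s['ee_pos'],s['qvel'].round(3),s['wrist_force'],s['grip_width'])
E
```

```text
[247 353  45  29 664] [269.8689759  365.64156627] [ 0.5067067  -0.00341242  0.115     ]
[0.44476445 0.00167901 0.14318265] [-0.     0.005  0.     0.004  0.    -0.003  0.001] [-0.16176936  0.36285682  1.06328214] 0.501473244269886
```

View pics/w2.png

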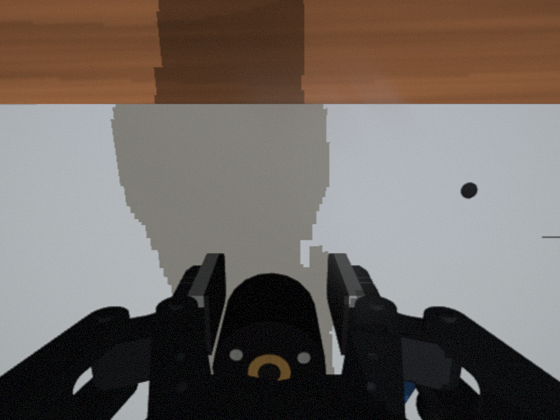

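Request:
arm_command:
  plan:
    - [0,0,-0.006,0.03,0,0,0]
    - [0,0,-0.006,0.05,0,0,0]
    - [0,0,-0.006,0.06,0,0,0]
    - [0,0,-0.006,0.06,0,0,0]
    - [0,0,-0.006,0.06,0,0,0]
    - [0,0,-0.006,0.06,0,0,0]

```text
time: 2.9
ee_pos: [0.4449, -0.0042, 0.0832]
ee_rot: [0.001, 0.012, 1.0, 0.0]
wrist_force: [0.3, -0.9, 1.6]
grip_width: 0.497
```

```bash
python3 - <<'E'
from h import *
c=look('side','s2.png')
cv2.imwrite('pics/s2z.png',cv2.resize(c['image'][130:300,150:420],None,fx=2.9,fy=2.9,interpolation=cv2.INTER_CUBIC))
s=ctrl.get_state();print(s['ee_pos'],s['wrist_force'],s['grip_width'])
delta(0.481,-0.006,s['ee_pos'][2],np.pi/2+YAW)
delta(0.62,-0.018,s['ee_pos'][2],np.pi/2+YAW)
E
```

```text
[ 0.44487127 -0.00427811  0.08323283] [0.49535618 0.38139967 0.05067614] 0.5049240336016465
tool shift [-0.0362 -0.0008  0.0001] rz 0.009452405654556406 tilt 0.0019 y heading 1.5462 q [ 0.047  0.362 -0.112  2.18   0.07   0.601  1.43 ] t 2.95
tool shift [-0.1754 -0.0094  0.0003] rz 0.009452405654556406 tilt 0.0019 y heading 1.5462 q [ 0.047  0.362 -0.112  2.18   0.07   0.601  1.43 ] t 2.95
```

View pics/s2z.png

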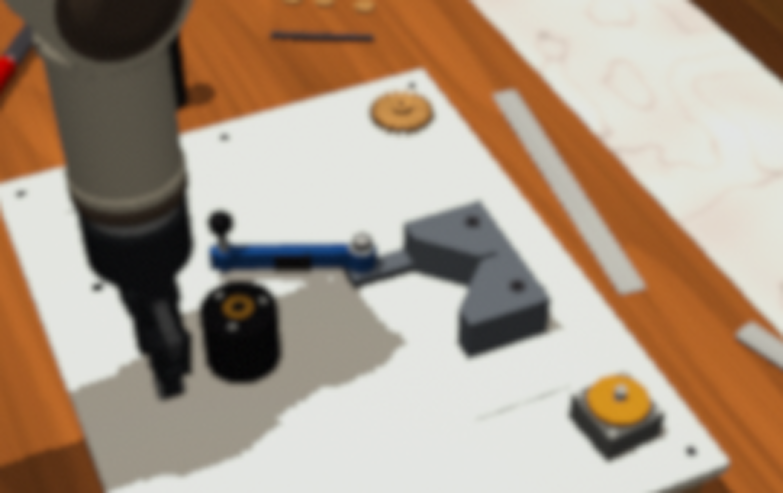

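Request:
arm_command:
  plan:
    - [0,-0.015,0,0,0,0,0.009]
    - [0,-0.03,-0.001,0,0,0,0.009]
    - [0,-0.04,-0.001,0,0,0,0.009]
    - [0,-0.05,-0.002,0,0,0,0.009]
    - [0,-0.06,-0.003,0,0,0,0.009]
    - [0,-0.07,-0.003,0,0,0,0.009]
    - [0,-0.08,-0.004,0,0,0,0.009]
    - [0,-0.09,-0.005,0,0,0,0.009]
    - [0,-0.1,-0.005,0,0,0,0.009]
    - [0,-0.11,-0.006,0,0,0,0.009]
    - [0,-0.12,-0.007,0,0,0,0.009]
    - [0,-0.12,-0.007,0,0,0,0.009]

```text
time: 4.15
ee_pos: [0.5653, -0.0147, 0.0824]
ee_rot: [0.001, 0.017, 1.0, -0.0]
wrist_force: [-0.1, 0.2, 0.3]
grip_width: 0.501
```

```bash
cat >> h.py <<'E'
def foot(n,fn=None,lo=.112,hi=.118):
    c=look(n,fn);P=pts(c);z=P[...,2]
    if fn: cv2.imwrite('pics/z_'+fn,cv2.resize(c['image'][130:300,150:420],None,fx=2.9,fy=2.9,interpolation=cv2.INTER_CUBIC))
    h=cv2.cvtColor(c['image'],cv2.COLOR_BGR2HSV)
    m=((h[...,1]>120)&(h[...,0]<30)&(z>.105)&(z<.125)&(P[...,0]>.4)&(P[...,0]<.75)&(abs(P[...,1])<.1)).astype(np.uint8)
    n_,l,st,ce=cv2.connectedComponentsWithStats(m)
    for i in range(1,n_):
        if st[i,4]>5:
            f=onz(c,*ce[i],.115);print(n,'insert px',ce[i].round(1),st[i,4],f.round(4),'block',w2b(f).round(4))
E
python3 - <<'E'
from h import *
foot('side','s3.png');foot('scene','c3.png')
s=ctrl.get_state();print(s['ee_pos'],s['wrist_force'],s['grip_width'],s['time'])
E
```

```text
side insert px [272.8 225.4] 50 [ 0.6058 -0.0138  0.115 ] block [-0.0644  0.0053]
scene insert px [283.6 199. ] 30 [ 0.5937 -0.0185  0.115 ] block [-0.0764  0.0002]
[ 0.56413176 -0.01458534  0.08216835] [-0.00930742  0.25197381  0.03018677] 0.5009549738548766 4.25
```

View pics/z_s3.png

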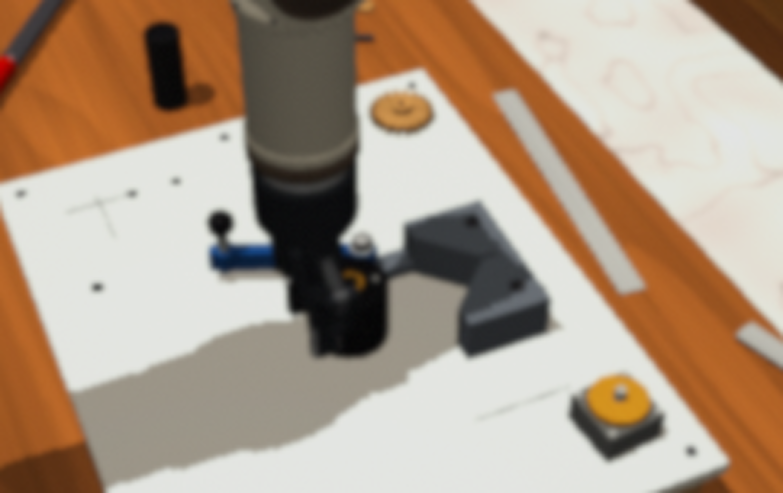

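View pics/z_c3.png

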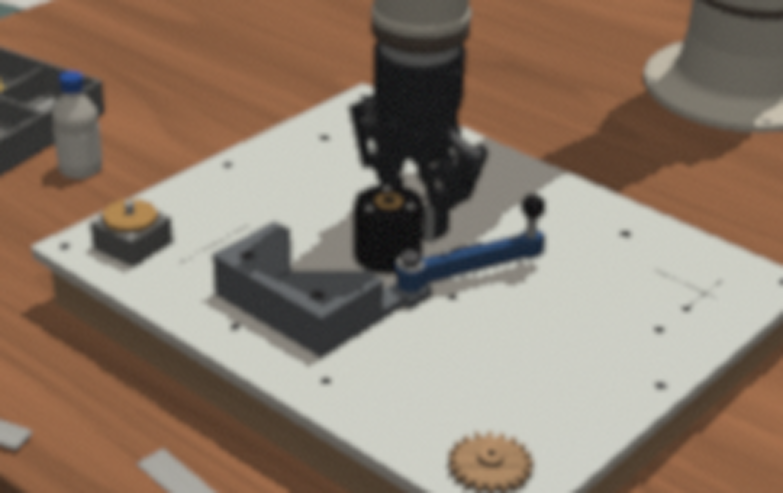

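Request:
arm_command:
  plan:
    - [0,-0.01,0,0,0,0,0]
    - [0,-0.02,-0.001,0,0,0,0]
    - [0,-0.03,-0.002,0,0,0,0]
    - [0,-0.04,-0.002,0,0,0,0]
    - [0,-0.05,-0.003,0,0,0,0]
    - [0,-0.058,-0.003,0,0,0,0]
    - [0,-0.062,-0.003,0,0,0,0]
    - [0,-0.062,-0.003,0,0,0,0]

```text
time: 5.05
ee_pos: [0.6265, -0.0195, 0.0823]
ee_rot: [0.0, 0.017, 1.0, 0.0]
wrist_force: [-0.2, -0.7, 0.6]
grip_width: 0.5
```

```bash
python3 - <<'E'
from h import *
foot('side','s4.png');foot('scene','c4.png')
s=ctrl.get_state();print(s['ee_pos'],s['wrist_force'],s['grip_width'],s['time'])
E
```

```text
side insert px [298.8 217.9] 32 [ 0.669  -0.0175  0.115 ] block [-0.0012  0.0038]
scene insert px [265.1 208.9] 28 [ 0.6567 -0.0223  0.115 ] block [-0.0133 -0.0014]
[ 0.62567922 -0.01941215  0.08231835] [ 0.16124625  0.1848034  -0.60321905] 0.49844011205543487 5.15
```

View pics/z_c4.png

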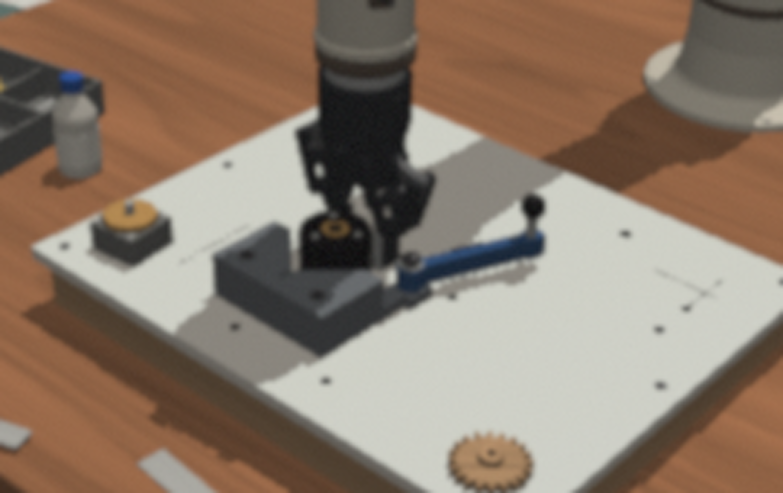

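Request:
arm_command:
  plan:
    - [0,-0.003,0,0,0,0,0]
    - [0,-0.006,0,0,0,0,0]
    - [0,-0.007,0,0,0,0,0]
    - [0,-0.008,0,0,0,0,0]
    - [0,-0.008,0,0,0,0,0]

```text
time: 5.65
ee_pos: [0.6335, -0.0197, 0.0823]
ee_rot: [-0.0, 0.017, 1.0, 0.0]
wrist_force: [-1.5, -0.4, 1.2]
grip_width: 0.497
```

Request:
arm_command:
  plan:
    - [0,-0.001,0,0,0,0,0]
    - [0,-0.002,0,0,0,0,0]
    - [0,-0.002,0,0,0,0,0]

```text
time: 5.95
ee_pos: [0.6358, -0.0198, 0.0823]
ee_rot: [0.0, 0.017, 1.0, 0.0]
wrist_force: [-1.2, -0.4, 0.8]
grip_width: 0.502
```

Request:
arm_command:
  plan:
    - [0,-0.001,0,0,0,0,0]
    - [0,-0.002,0,0,0,0,0]
    - [0,-0.002,0,0,0,0,0]

```text
time: 6.25
ee_pos: [0.6362, -0.0198, 0.0821]
ee_rot: [-0.002, 0.017, 1.0, 0.0]
wrist_force: [-5.0, 0.8, 3.4]
grip_width: 0.498
```

Request:
arm_command:
  plan:
    - [0,-0.001,0,0,0,0,0]
    - [0,-0.002,0,0,0,0,0]
    - [0,-0.002,0,0,0,0,0]

```text
time: 6.55
ee_pos: [0.6364, -0.0198, 0.0819]
ee_rot: [-0.003, 0.017, 1.0, -0.0]
wrist_force: [-10.4, 0.2, 7.9]
grip_width: 0.501
```

```bash
python3 - <<'E'
from h import *
foot('side','s5.png');foot('scene','c5.png')
s=ctrl.get_state();print(s['ee_pos'],s['wrist_force'],s['grip_width'],s['time'])
E
```

```text
side insert px [302.4 216.5] 25 [ 0.6784 -0.0171  0.115 ] block [0.0082 0.0045]
scene insert px [262.2 210.3] 32 [ 0.6658 -0.023   0.115 ] block [-0.0041 -0.0018]
[ 0.63645187 -0.01972224  0.08192361] [-10.55089277   0.42067405   7.87012057] 0.5013952901381908 6.65
```

View pics/z_c5.png

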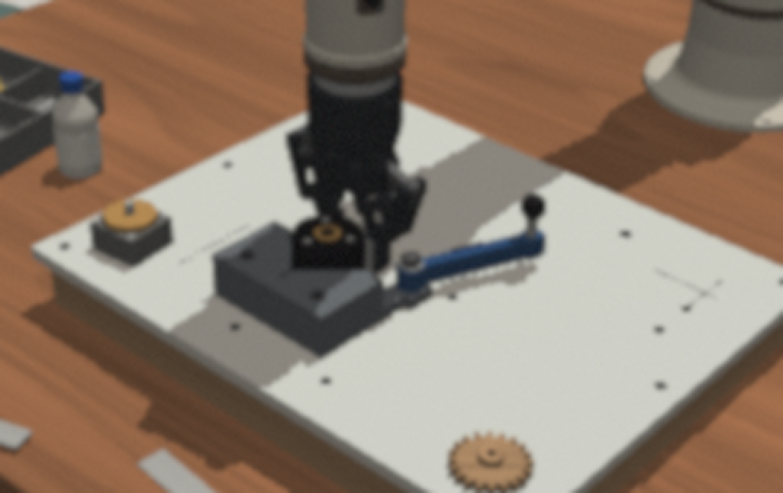

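View pics/z_s5.png

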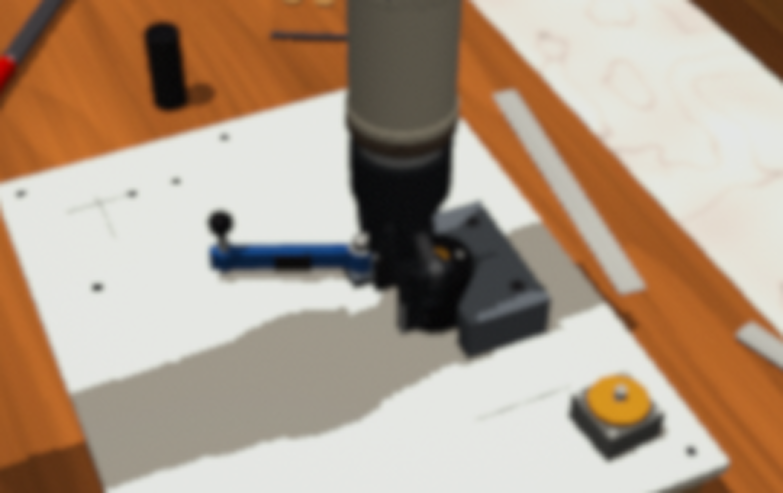

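Request:
arm_command:
  plan:
    - [0,0.01,0,0,0,0,0]
    - [0,0.03,0,0,0,0,0]
    - [0,0.05,0,0,0,0,0]
    - [-1,0.06,0,0,0,0,0]
    - [-1,0.06,0,0,0,0,0]
    - [-1,0.06,0,0,0,0,0]
    - [-1,0.06,0,0,0,0,0]
    - [-1,0.06,0,0,0,0,0]

```text
time: 7.45
ee_pos: [0.5806, -0.0179, 0.0824]
ee_rot: [0.0, 0.017, 1.0, 0.0]
wrist_force: [-0.3, -0.5, 0.2]
grip_width: -0.0
```

```bash
python3 - <<'E'
from h import *
foot('side','s6.png');foot('scene','c6.png')
s=ctrl.get_state();print(s['ee_pos'],s['wrist_force'],s['grip_width'],s['time'])
# z-map of foot top
for n in ['scene','side']:
    for tag in ('0',None):
        c=dict(np.load(f'pics/{n}0.npz')) if tag else look(n)
        P=pts(c);z=P[...,2]
        x0=.513 if tag else .668; y0=-.006 if tag else -.021
        m=(z>.111)&(z<.119)&(np.hypot(P[...,0]-x0,P[...,1]-y0)<.04)
        p=P[m][:,:2].astype(np.float32);print(n,tag,m.sum(),p.min(0),p.max(0),cv2.minEnclosingCircle(p))
        h=cv2.cvtColor(c['image'],cv2.COLOR_BGR2HSV);mm=m&(h[...,1]>120)&(h[...,0]<30)
        v,u=np.nonzero(mm);print('  insert',len(u),onz(c,u.mean(),v.mean(),.115))
E
```

```text
side insert px [299.6 218.5] 99 [ 0.6696 -0.0201  0.115 ] block [-0.0005  0.0011]
scene insert px [262.8 210.2] 32 [ 0.6646 -0.0224  0.115 ] block [-0.0054 -0.0013]
[ 0.5801743  -0.01791547  0.08222175] [0.69344165 0.50983811 0.69611108] -0.0005011921552787163 7.55
scene 0 249 [ 0.48108783 -0.03259617] [0.5433781  0.02710068] ((0.5118910074234009, -0.004182962700724602), 0.03177197277545929)
  insert 35 [ 0.50575665 -0.00532133  0.115     ]
scene None 305 [ 0.6366698  -0.05268082] [0.6989169  0.00923441] ((0.6678707599639893, -0.021662404760718346), 0.03130284324288368)
  insert 33 [ 0.66491143 -0.02245661  0.115     ]
side 0 442 [ 0.482777   -0.03692028] [0.54164684 0.02424268] ((0.5133652687072754, -0.00615676399320364), 0.03094281256198883)
  insert 108 [ 0.5124723  -0.00267925  0.115     ]
side None 405 [ 0.6395309  -0.05391495] [0.69926244 0.00534851] ((0.6697604656219482, -0.024261174723505974), 0.031059948727488518)
  insert 98 [ 0.66969887 -0.01999178  0.115     ]
```

View pics/z_s6.png

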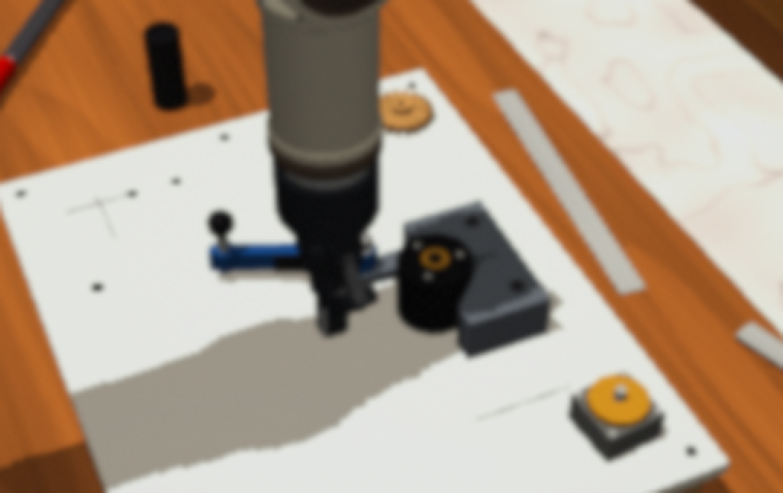

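Request:
arm_command:
  plan:
    - [-1,-0.015,-0.001,0,0,0,0]
    - [-1,-0.03,-0.002,0,0,0,0]
    - [-1,-0.04,-0.002,0,0,0,0]
    - [-1,-0.044,-0.002,0,0,0,0]
    - [-1,-0.047,-0.002,0,0,0,0]
    - [-1,-0.047,-0.002,0,0,0,0]

```text
time: 8.25
ee_pos: [0.6255, -0.021, 0.0818]
ee_rot: [-0.001, 0.017, 1.0, 0.0]
wrist_force: [-2.6, 1.4, 0.9]
grip_width: -0.002
```

Request:
arm_command:
  plan:
    - [-1,-0.001,0,0,0,0,0]
    - [-1,-0.002,0,0,0,0,0]
    - [-1,-0.002,0,0,0,0,0]

```text
time: 8.55
ee_pos: [0.6258, -0.021, 0.0818]
ee_rot: [-0.003, 0.017, 1.0, 0.0]
wrist_force: [-7.9, 2.0, 4.6]
grip_width: -0.003
```

Request:
arm_command:
  plan:
    - [-1,-0.001,0,0,0,0,0]
    - [-1,-0.002,0,0,0,0,0]
    - [-1,-0.002,0,0,0,0,0]

```text
time: 8.85
ee_pos: [0.6258, -0.0207, 0.0811]
ee_rot: [-0.005, 0.016, 1.0, 0.0]
wrist_force: [-11.1, 2.6, 6.2]
grip_width: -0.002
```

Request:
arm_command:
  plan:
    - [-1,0.01,0,0,0,0,0]
    - [-1,0.03,0,0,0,0,0]
    - [-1,0.05,0,-0.02,0,0,0]
    - [-1,0.06,0,-0.06,0,0,0]
    - [-0.2,0.06,0,-0.1,0,0,0]
    - [-0.2,0.06,0,-0.13,0,0,0]
    - [-0.2,0.06,0,-0.13,0,0,0]
    - [-0.2,0.06,0,-0.13,0,0,0]

```text
time: 9.65
ee_pos: [0.5713, -0.02, 0.2135]
ee_rot: [0.002, 0.017, 1.0, -0.0]
wrist_force: [0.1, 0.8, -1.5]
grip_width: 0.402
```

```bash
python3 - <<'E'
from h import *
foot('side','s7.png');foot('scene','c7.png')
s=ctrl.get_state();print(s['ee_pos'],s['wrist_force'],s['grip_width'],s['time'])
ks=[]
for n in ['scene','side']:
    c=look(n);P=pts(c);z=P[...,2]
    m=((z>.119)&(z<.135)&(np.hypot(P[...,0]-.532,P[...,1]-.081)<.03)).astype(np.uint8)
    v,u=np.nonzero(m);uu,rr=cv2.minEnclosingCircle(np.stack([u,v],1).astype(np.float32))
    # whole ball: dark blob around
    g=c['image'].max(-1);d=((g<60)&(P[...,2]>.105)&(np.hypot(P[...,0]-.532,P[...,1]-.081)<.025)).astype(np.uint8)
    v2,u2=np.nonzero(d);cen,r=cv2.minEnclosingCircle(np.stack([u2,v2],1).astype(np.float32))
    o,dd=ray(c,*cen);ks.append((o,dd/np.linalg.norm(dd)))
    print(n,m.sum(),P[m>0].mean(0),'ball px',cen,r,d.sum(),onz(c,*cen,.12))
    # front surface point + 11mm * along ray
    p=P[d>0];print('   sphere centre approx',(p.mean(0)+dd/np.linalg.norm(dd)*11e-3*2/3).round(4))
A=sum(np.eye(3)-np.outer(d,d) for o,d in ks);b=sum((np.eye(3)-np.outer(d,d))@o for o,d in ks)
k=np.linalg.solve(A,b);print('tri',k,w2b(k),w2b(k)-[-.039,.056],np.linalg.norm(w2b(k)-[-.039,.056]))
r=w2b(k)-[-.039,.056];print('q',np.arctan2(-r[0],-r[1]))
E
```

```text
side insert px [299.8 218.3] 97 [ 0.6705 -0.0196  0.115 ] block [0.0004 0.0017]
scene insert px [262.4 210.2] 32 [ 0.6651 -0.0232  0.115 ] block [-0.0048 -0.0021]
[ 0.56985397 -0.01986039  0.21133219] [ 0.11487379  0.14674966 -1.23540585] 0.4006173672403711 9.75
scene 57 [0.53459494 0.08620687 0.12694252] ball px (333.43548583984375, 201.33871459960938) 3.6871933937072754 38 [0.52726272 0.08239193 0.12      ]
   sphere centre approx [0.5306 0.084  0.1234]
side 61 [0.53020052 0.07698763 0.12667232] ball px (225.5, 207.35714721679688) 3.6771063804626465 35 [0.53038598 0.08181763 0.12      ]
   sphere centre approx [0.5304 0.0814 0.122 ]
tri [0.52952235 0.08255654 0.1205177 ] [-0.14393026  0.09901632] [-0.10493026  0.04301632] 0.11340530390719668
q 1.959852059312582
```

View pics/z_s7.png

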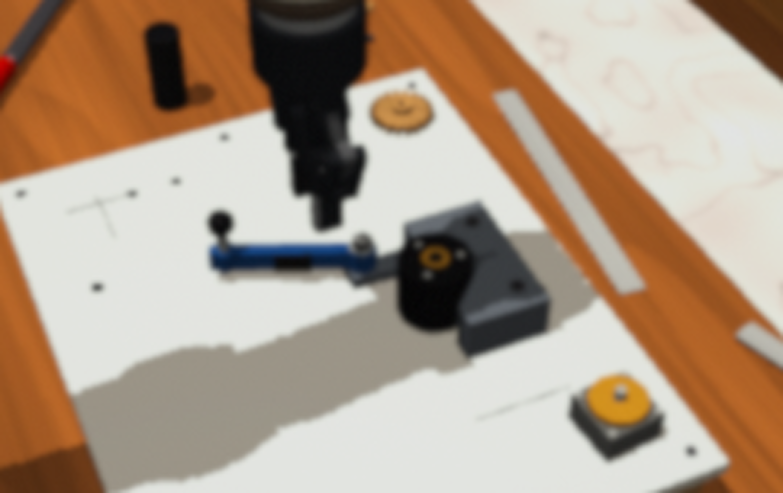

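```bash
python3 - <<'E'
from h import *
delta(0.531,0.082,0.17,1.148)
E
```

```text
tool shift [0.042  0.1003 0.0409] rz 0.3889567796839877 tilt 0.0024 y heading 1.537 q [ 0.075  0.363 -0.109  1.794  0.046  0.989  1.485] t 9.85
```

Request:
arm_command:
  plan:
    - [0.2,0.014,0.03,0,0,0,0.1]
    - [0.2,0.028,0.06,0,0,0,0.2]
    - [0.2,0.042,0.09,0,0,0,0.3]
    - [0.2,0.042,0.1,0.02,0,0,0.389]
    - [0.2,0.042,0.1,0.041,0,0,0.389]
    - [0.2,0.042,0.1,0.041,0,0,0.389]
    - [0.2,0.042,0.1,0.041,0,0,0.389]
    - [0.2,0.042,0.1,0.041,0,0,0.389]

```text
time: 10.65
ee_pos: [0.5326, 0.0813, 0.1718]
ee_rot: [0.0, 0.21, 0.978, 0.0]
wrist_force: [0.0, -0.6, 0.3]
grip_width: 0.601
```

```bash
python3 - <<'E'
from h import *
delta(0.531,0.082,0.114,1.148)
c=look('wrist','w8.png');look('side','s8.png')
E
```

```text
tool shift [ 0.0018 -0.      0.0578] rz -0.0007834063312224249 tilt 0.0007 y heading 1.1472 q [-0.13   0.357 -0.087  1.906  0.04   0.879  0.911] t 10.65
```

View pics/w8.png

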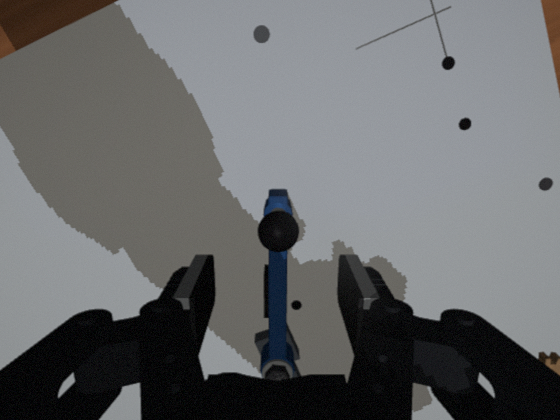

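View pics/s8.png

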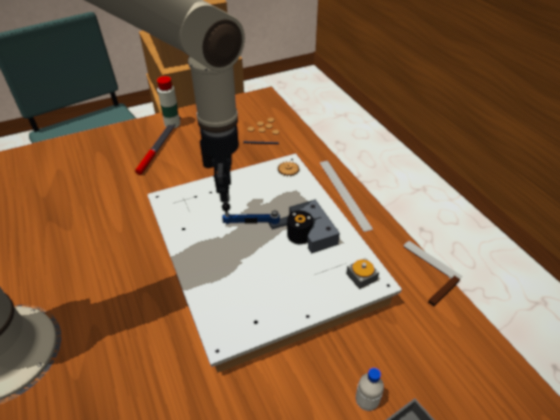

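```bash
python3 - <<'E'
from h import *
c=look('wrist')
print(onz(c,278,231,.12),c['eye'])
E
```

```text
[0.53018098 0.08332986 0.12      ] [0.46911876 0.10997494 0.30348995]
```

Request:
arm_command:
  plan:
    - [0.2,0,0,0,0,0,0.14]
    - [0.2,0,0,0,0,0,0.28]
    - [0.2,0,0,0,0,0,0.42]
    - [0.2,0,0,0,0,0,0.56]
    - [0.2,0,0,0,0,0,0.7]
    - [0.2,0,0,0,0,0,0.84]
    - [0.2,0,0,0,0,0,0.98]
    - [0.2,0,0,0,0,0,1.12]
    - [0.2,0,0,0,0,0,1.26]
    - [0.2,0,0,0,0,0,1.4]
    - [0.2,0,0,0,0,0,1.54]
    - [0.2,0,0,0,0,0,1.57]

```text
time: 12.0
ee_pos: [0.5324, 0.0817, 0.1719]
ee_rot: [0.0, 0.84, 0.542, 0.001]
wrist_force: [-0.1, -0.7, -0.2]
grip_width: 0.601
```

Request:
arm_command:
  plan:
    - [0.2,0,0,0,0,0,0.14]
    - [0.2,0,0,0,0,0,0.28]
    - [0.2,0,0,0,0,0,0.42]
    - [0.2,0,0,0,0,0,0.56]
    - [0.2,0,0,0,0,0,0.7]
    - [0.2,0,0,0,0,0,0.84]
    - [0.2,0,0,0,0,0,0.98]
    - [0.2,0,0,0,0,0,1.12]
    - [0.2,0,0,0,0,0,1.26]
    - [0.2,0,0,0,0,0,1.4]
    - [0.2,0,0,0,0,0,1.54]
    - [0.2,0,0,0,0,0,1.57]

```text
time: 13.2
ee_pos: [0.5322, 0.0818, 0.1716]
ee_rot: [-0.0, 0.978, -0.209, 0.0]
wrist_force: [0.1, 0.8, 0.6]
grip_width: 0.596
```

```bash
python3 - <<'E'
from h import *
delta(0.531,0.082,0.114,1.148)
E
```

```text
tool shift [-0.0012  0.0004  0.0576] rz 0.0015278761046797484 tilt 0.0005 y heading -1.9921 q [-0.651  0.397  0.554  1.925 -0.265  0.892 -1.956] t 13.2
```

Request:
arm_command:
  plan:
    - [0.2,-0.001,0,0.02,0,0,0]
    - [0.2,-0.001,0,0.04,0,0,0]
    - [0.2,-0.001,0,0.055,0,0,0]
    - [0.2,-0.001,0,0.057,0,0,0]
    - [0.2,-0.001,0,0.057,0,0,0]
    - [-0.3,-0.001,0,0.057,0,0,0]
    - [-0.3,-0.001,0,0.057,0,0,0]
    - [-0.3,-0.001,0,0.057,0,0,0]
    - [-0.3,-0.001,0,0.057,0,0,0]

```text
time: 14.1
ee_pos: [0.5314, 0.0823, 0.1148]
ee_rot: [-0.0, 0.978, -0.209, 0.0]
wrist_force: [0.1, -0.8, -0.8]
grip_width: 0.353
```

```bash
python3 - <<'E'
from h import *
c=look('side','s9.png');cv2.imwrite('pics/z_s9.png',cv2.resize(c['image'][130:300,150:420],None,fx=2.9,fy=2.9,interpolation=cv2.INTER_CUBIC))
s=ctrl.get_state();print(s['ee_pos'],s['wrist_force'],s['grip_width'],s['time'])
E
```

```text
[0.53121753 0.08226042 0.11461011] [ 0.7956969  -0.73875919  0.34292078] 0.34838601831427357 14.15
```

View pics/z_s9.png

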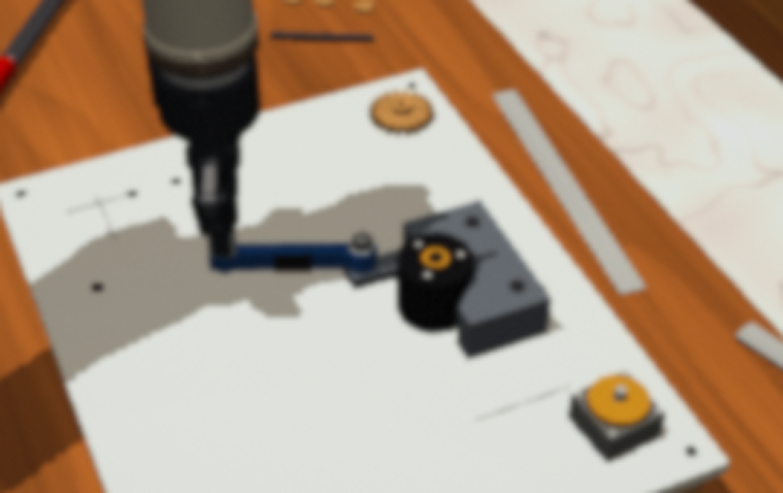

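Request:
arm_command:
  plan:
    - [-0.38,0.0006,0.0112,0,0,0,-0.1]
    - [-0.38,0.0022,0.0223,0,0,0,-0.2]
    - [-0.38,0.005,0.0331,0,0,0,-0.3]
    - [-0.38,0.0088,0.0436,0,0,0,-0.4]
    - [-0.38,0.0137,0.0537,0,0,0,-0.5]
    - [-0.38,0.0196,0.0632,0,0,0,-0.6]
    - [-0.38,0.0263,0.0722,0,0,0,-0.7]
    - [-0.38,0.034,0.0803,0,0,0,-0.8]
    - [-0.38,0.034,0.0803,0,0,0,-0.8]
    - [-0.38,0.034,0.0803,0,0,0,-0.8]

```text
time: 15.15
ee_pos: [0.5292, -0.0051, 0.1143]
ee_rot: [-0.0, 0.982, 0.187, -0.0]
wrist_force: [0.5, 0.4, -0.7]
grip_width: 0.312
```

```bash
cat >> h.py <<'E'
def armstat(side=None):
    s=ctrl.get_state();r=w2b(s['ee_pos'])-[-.039,.056]
    M=rot(s['ee_rot']);print('tcp r',np.hypot(*r).round(4),'q',np.arctan2(-r[0],-r[1]).round(3),'heading q',(YAW-np.arctan2(M[1,1],M[0,1])).round(3),'F',s['wrist_force'].round(1),'z',s['ee_pos'][2].round(4),'w',s['grip_width'].round(3),'t',s['time'],'q7',s['qpos'][6].round(2))
E
python3 - <<'E'
from h import *
foot('side','s10.png');armstat()
E
```

```text
side insert px [299.9 218.3] 98 [ 0.6705 -0.0198  0.115 ] block [0.0004 0.0015]Traceback (most recent call last):
  File "<stdin>", line 2, in <module>
  File "h.py", line 42, in armstat
    M=rot(s['ee_rot']);print('tcp r',np.hypot(*r).round(4),'q',np.arctan2(-r[0],-r[1]).round(3),'heading q',(YAW-np.arctan2(M[1,1],M[0,1])).round(3),'F',s['wrist_force'].round(1),'z',s['ee_pos'][2].round(4),'w',s['grip_width'].round(3),'t',s['time'],'q7',s['qpos'][6].round(2))
                                                                                                                                                                                                                   ^^^^^^^^^^^^^^^^^^^^^
AttributeError: 'float' object has no attribute 'round'
```

View pics/z_s10.png

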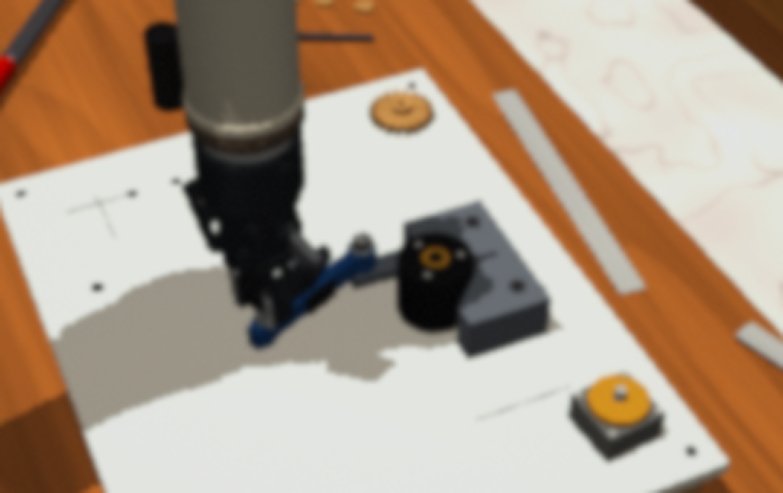

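The clamp arm follows: its end is at (260,335) in the zoomed side view, and the foot is still in the V at (435,258). I continue the arc.

Request:
arm_command:
  plan:
    - [-0.38,0.0006,0.0112,0,0,0,-0.1]
    - [-0.38,0.0022,0.0223,0,0,0,-0.2]
    - [-0.38,0.005,0.0331,0,0,0,-0.3]
    - [-0.38,0.0088,0.0436,0,0,0,-0.4]
    - [-0.38,0.0137,0.0537,0,0,0,-0.5]
    - [-0.38,0.0196,0.0632,0,0,0,-0.6]
    - [-0.38,0.0263,0.0722,0,0,0,-0.7]
    - [-0.38,0.034,0.0803,0,0,0,-0.8]
    - [-0.38,0.034,0.0803,0,0,0,-0.8]
    - [-0.38,0.034,0.0803,0,0,0,-0.8]

```text
time: 16.2
ee_pos: [0.5902, -0.0665, 0.114]
ee_rot: [-0.0, 0.832, 0.555, -0.0]
wrist_force: [-0.2, 0.1, -0.5]
grip_width: 0.313
```

```bash
sed -i "s/s\['grip_width'\].round(3)/s['grip_width']/" h.py
python3 - <<'E'
from h import *
foot('side','s11.png');foot('scene','c11.png');armstat()
E
```

```text
side insert px [295.7 218.8] 15 [ 0.6614 -0.0172  0.115 ] block [-0.0087  0.0038]
scene insert px [262.7 210.4] 34 [ 0.6652 -0.0222  0.115 ] block [-0.0048 -0.0011]
tcp r 0.1111 q 0.363 heading q 0.36 F [-0.1  0.2  0.6] z 0.1141 w 0.3102507453673967 t 16.3 q7 -0.24
```

View pics/z_s11.png

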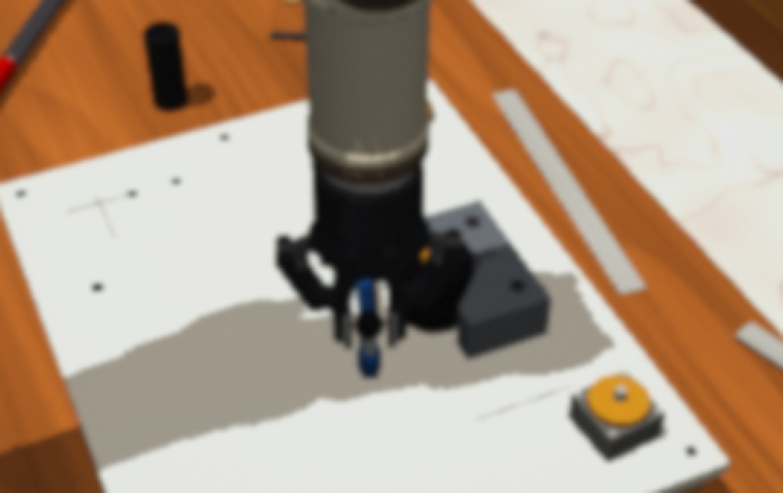

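Request:
arm_command:
  plan:
    - [-0.38,0.0006,0.0112,0,0,0,-0.1]
    - [-0.38,0.0022,0.0223,0,0,0,-0.2]
    - [-0.38,0.005,0.0331,0,0,0,-0.3]
    - [-0.38,0.005,0.0331,0,0,0,-0.3]
    - [-0.38,0.005,0.0331,0,0,0,-0.3]

```text
time: 16.8
ee_pos: [0.6225, -0.0748, 0.1142]
ee_rot: [-0.0, 0.74, 0.673, -0.0]
wrist_force: [0.6, 0.5, -0.2]
grip_width: 0.313
```

Request:
arm_command:
  plan:
    - [-0.38,0,0.002,0,0,0,-0.018]
    - [-0.38,0,0.004,0,0,0,-0.036]
    - [-0.38,0.0001,0.006,0,0,0,-0.054]
    - [-0.38,0.0001,0.006,0,0,0,-0.054]

```text
time: 17.2
ee_pos: [0.629, -0.0754, 0.1142]
ee_rot: [-0.0, 0.72, 0.694, -0.0]
wrist_force: [-0.5, 0.7, 0.1]
grip_width: 0.308
```

Request:
arm_command:
  plan:
    - [-0.38,0,0.001,0,0,0,0]
    - [-0.38,0,0.002,0,0,0,0]
    - [-0.38,0,0.002,0,0,0,0]

```text
time: 17.5
ee_pos: [0.6302, -0.0755, 0.1141]
ee_rot: [-0.001, 0.72, 0.693, -0.001]
wrist_force: [-4.8, 1.2, 2.9]
grip_width: 0.307
```

```bash

python3 - <<'E'
from h import *
foot('side','s12.png');foot('scene','c12.png');armstat()
E
```

```text
scene insert px [262.8 210.3] 37 [ 0.6648 -0.022   0.115 ] block [-0.0052 -0.0009]
tcp r 0.1115 q -0.01 heading q 0.004 F [-5.5  0.8  2.5] z 0.1141 w 0.3108260096910002 t 17.6 q7 0.08
```

View pics/z_c12.png

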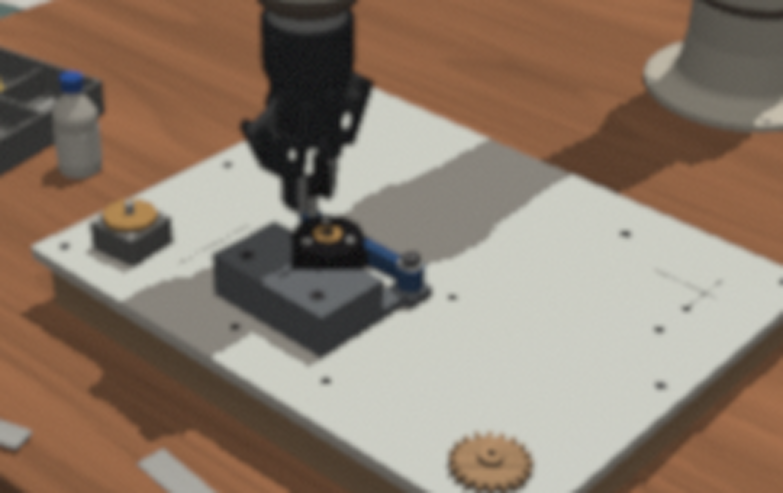

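Request:
arm_command:
  plan:
    - [-0.38,0,0.001,0,0,0,0]
    - [-0.38,0,0.001,0,0,0,0]
    - [-0.38,0,0.001,0,0,0,0]

```text
time: 17.9
ee_pos: [0.6305, -0.0756, 0.114]
ee_rot: [-0.001, 0.72, 0.693, -0.001]
wrist_force: [-6.8, 0.3, 3.9]
grip_width: 0.313
```

Request:
arm_command:
  plan:
    - [-0.38,0,-0.001,0,0,0,0]
    - [-0.38,0,-0.003,0,0,0,0]
    - [-0.1,0,-0.003,0,0,0,0]
    - [-0.1,0,-0.003,0,0,0,0]
    - [-0.1,0,-0.003,-0.02,0,0,0]
    - [-0.1,0,-0.003,-0.06,0,0,0]
    - [-0.1,0,-0.003,-0.1,0,0,0]
    - [-0.1,0,-0.05,-0.12,0,0,0]
    - [-0.1,0,-0.1,-0.12,0,0,0]
    - [-0.1,0,-0.14,-0.12,0,0,0]
    - [-0.1,0,-0.14,-0.12,0,0,0]
    - [-0.1,0,-0.14,-0.12,0,0,0]

```text
time: 19.1
ee_pos: [0.4925, -0.0704, 0.2352]
ee_rot: [0.001, 0.72, 0.693, 0.001]
wrist_force: [0.5, -0.1, 0.6]
grip_width: 0.451
```

```bash

python3 - <<'E'
from h import *
foot('side','s13.png');foot('scene','c13.png');armstat()
for n in ['scene','side']:
    c=look(n);P=pts(c);z=P[...,2]
    m=(z>.111)&(z<.119)&(np.hypot(P[...,0]-.668,P[...,1]+.021)<.036)
    p=P[m][:,:2].astype(np.float32);print(n,'foot',m.sum(),cv2.minEnclosingCircle(p))
    k=(z>.115)&(z<.135)&(np.hypot(P[...,0]-.63,P[...,1]+.076)<.03)
    d=(c['image'].max(-1)<60)&k
    v,u=np.nonzero(d);cen,r=cv2.minEnclosingCircle(np.stack([u,v],1).astype(np.float32))
    kp=onz(c,*cen,.122);rr=w2b(kp)-[-.039,.056];print('  knob',kp,'r',np.hypot(*rr),'q',np.arctan2(-rr[0],-rr[1]))
    for nm,(x,y) in dict(bearing=(.733,-.188),gear=(.756,.211),glue=(.617,-.40),tube=(.588,.40)).items():
        c0=dict(np.load(f'pics/{n}0.npz'));P0=pts(c0);o=[]
        for Q in (P0,P):
            mm=(Q[...,2]>.068)&(np.hypot(Q[...,0]-x,Q[...,1]-y)<.06);o.append(Q[mm].mean(0))
        print('   ',nm,(np.linalg.norm((o[1]-o[0])[:2])*1000).round(1),'mm')
E
```

```text
side insert px [299.8 218.3] 98 [ 0.6703 -0.0197  0.115 ] block [0.0003 0.0016]
scene insert px [262.6 210.4] 40 [ 0.6654 -0.0223  0.115 ] block [-0.0046 -0.0012]
tcp r 0.1749 q 0.883 heading q 0.004 F [0.4 0.1 0.4] z 0.2351 w 0.4526203618935828 t 19.2 q7 0.07
scene foot 296 ((0.669625461101532, -0.020830750465393066), 0.03268612176179886)
  knob [ 0.62680779 -0.07400639  0.122     ] r 0.11017116018209494 q 0.021547617650451052
    bearing 0.4 mm
    gear 1.0 mm
    glue 0.5 mm
    tube 0.2 mm
side foot 406 ((0.669199526309967, -0.022994229570031166), 0.03138512000441551)
  knob [ 0.62853695 -0.07770707  0.122     ] r 0.11378646588246577 q 0.004566986595882305
    bearing 0.2 mm
    gear 0.5 mm
    glue 0.4 mm
    tube 16.0 mm
```

View pics/z_s13.png

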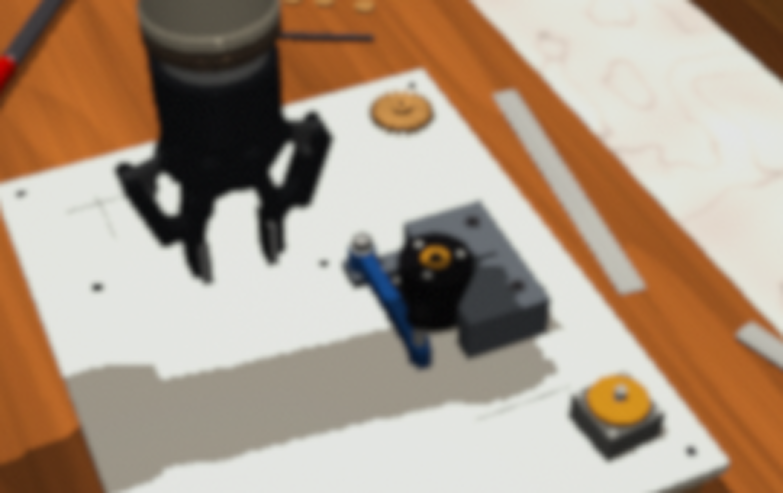

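View pics/z_c13.png

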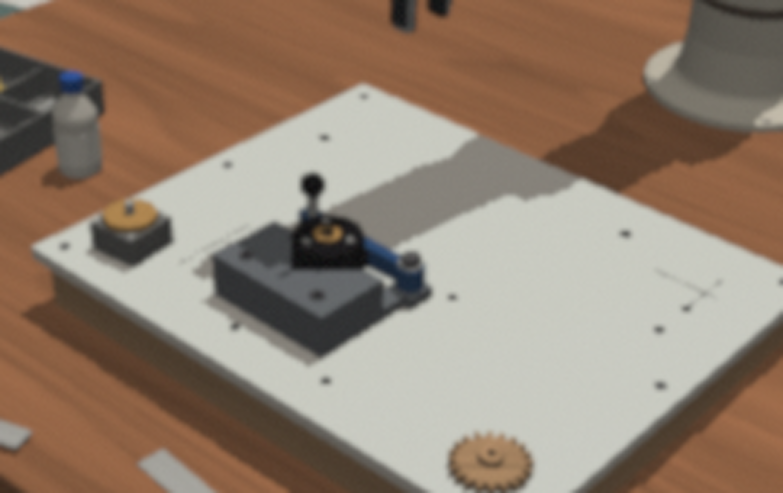

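```bash
python3 -c "
from bench import ctrl
print(ctrl.close_job())"
```

```text
the job is handed in; nothing more can be done
None
```

The foot is home in the V, the clamp arm is shut with its pad bearing on it, and I handed the job in at about 19 s of the 72 s allowed. The hand-in gave no verdict.

**What I did:** I slid the foot into the V with half-open fingers straddling it from behind. I then pressed it home with the closed fingers, and it stopped moving at about 11 N. With the fingers loosely around the knob, I swung the clamp shut along its arc. The push force rose to about 7 N, against the 1.4 N needed to turn the knob, so the pad is bearing on the foot.

**Last checks:**

| Check | Scene camera | Side camera |
|---|---|---|
| Foot from seat (top-face outline) | about 0.6 mm | about 1.9 mm |
| Foot from seat (brass insert) | about 5 mm | about 1.6 mm |
| Clamp angle (rad, limit 0.06) | 0.02 | 0.005 |
| Bystander shift | within 1 mm | within 1 mm, except the tube at 16 mm |

**Disagreements:**
- **Insert reading:** the scene camera's 5 mm does not fit the other readings. That measure was already about 6 mm off in the first picture, before anything moved, so I treated it as a bias of the small blob.
- **Tube reading:** I put the side camera's 16 mm down to the robot arm partly hiding the tube, because the scene camera showed 0.2 mm.
- **Calibration:** the two cameras differ by about 2–3 mm in y. The fit therefore rests on the firm contact forces as well as the images.

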